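Load an autoclave pot, close it with its double lid, and take off the outer cover alone

TASK

Pick up the small white tray by its blue handle, tip it over the steel pot so that the three used vials slide off its open front into the pot, and set the empty tray back down flat on the table. Then carry the double lid by the inner lid's blue knob, which lifts the inner lid and the outer cover together, lower it gently onto the pot until it sits fully home, and let go. Last, grip the outer cover by its orange collar, lift it off alone so that the vented inner lid stays seated undisturbed, and finish still holding the cover in the air, wholly above the top of the blue knob; don't push the pot about or disturb the pink cup, the tape roll and the white screw lid.

Things in the scene. Friction and masses are not known exactly. Their poses are not given: they have to be found in the camera images.
- pot: Open steel pot, 112 mm outside diameter, 85 mm high, 5 mm wall and floor (mouth about 100 mm inside). Loose but heavy (1.2 kg). Two small dark lug handles stick out to 75 mm from the axis on its x and -x sides at 52 mm height. Origin: centre of the underside, z up.
- pot_mouth (a point): Centre of the pot's mouth, level with its rim, 85 mm above the pot's underside.
- tray: Loose white pouring tray (0.12 kg): slick floor 80 x 70 x 3 mm, side walls 18 mm, back wall 32 mm high, front (-x) open. Level blue handle bar along +x, x = 40 to 100 mm, 16 mm wide (y), 16 to 32 mm above the underside; foot under its end (x 86 to 100). Vials slide at slopes over 13 to 20 degrees. Origin: centre of the underside; x from front to handle. Starts front to the robot.
- tray_grip (a point): Middle of the free part of the tray's handle, where to grip it across its 16 mm width: 68 mm along +x from the tray's origin and 24 mm above its underside.
- tray_lip (a point): Middle of the front edge of the tray's floor, where the vials slide off: 40 mm along -x from the tray's origin, 3 mm above its underside, so 108 mm from tray_grip.
- inner_lid: Aluminium vented lid (0.12 kg): chamfered plug 93 mm wide, 8 mm deep (4 mm play in the pot's mouth), flange 112 mm wide, 4 mm thick (rests on the rim), blue knob 18 mm wide, 12 to 62 mm above the underside, up through the cover's opening. Starts on the table on its plug, cover on top. Origin: centre of the plug's underside. Fully home it lies 77 mm above the pot's underside.
- knob_top (a point): Centre of the knob's top, 62 mm above the inner lid's origin. The knob stands 27 mm clear above the orange collar, to be gripped across 18 mm from above; so gripped, both lids rise together as the cover rests on the inner lid's flange.
- outer_lid: Steel cover (0.12 kg), 130 mm wide: skirt 10 mm deep, 124 mm inside; plate 3 mm thick with a 38 mm opening; round it an orange collar, 46 mm outside, 20 mm high. Lies loose on the inner lid's flange, origin (centre of the skirt's underside) 2 mm above the inner lid's; plate top 13 mm, collar top 33 mm above it. On the closed pot the skirt reaches 6 mm down outside the rim.
- collar_top (a point): Centre of the orange collar's top, 33 mm above the outer cover's origin; grip the collar across its 46 mm from above, the knob standing between the fingers.
- vial_a: Small capped cryovial, 13 x 48 x 13 mm, loose (12 g), starts on the tray along the tray's length. Origin: centre of its underside as it lies, long axis y.
- vial_b: Second such cryovial on the tray.
- vial_c: Third such cryovial on the tray.
- pink_cup: Bystander: clear cup with pink content, 65 mm wide, 68 mm high, loose. Origin: centre of the underside.
- tape: Bystander: roll of white tape, 76 mm diameter, 19 mm high, loose. Origin: centre of the underside.
- white_lid: Bystander: white screw lid, 56 mm diameter, 15 mm high, loose. Origin: centre of the underside.
Mind the look-alikes: they are no part of the job. There is more than one size of the pot; the job needs the smaller.

How it is judged:
On the way, in this order (a step that is already met when the one before it is completed fails the run):
1. the tray, held tipped with its front edge over the pot, has sent at least one vial into the pot (angle between tray's own z axis and vertical above 0.2 rad and horizontal distance between tray_lip and pot_mouth below 0.07 m and z of tray_lip in the frame of pot above 0.07 m and ((horizontal distance between vial_a and pot_mouth below 0.052 m and z of vial_a in the frame of pot between -0.005 and 0.078 m) or (horizontal distance between vial_b and pot_mouth below 0.052 m and z of vial_b in the frame of pot between -0.005 and 0.078 m) or (horizontal distance between vial_c and pot_mouth below 0.052 m and z of vial_c in the frame of pot between -0.005 and 0.078 m))), for 0.05 s.
2. all three vials are in the pot and the empty tray stands flat on the table, let go (horizontal distance between each of vial_a, vial_b, vial_c and pot_mouth below 0.052 m and z of vial_a in the frame of pot between -0.005 and 0.078 m and z of vial_b in the frame of pot between -0.005 and 0.078 m and z of vial_c in the frame of pot between -0.005 and 0.078 m and height (world z) of tray below 0.01 m and angle between tray's own z axis and vertical below 0.1 rad and contact force between the fingers and tray below 0.1 N), for 0.2 s.
3. the inner lid is carried by the fingers, with the outer cover nested on it, off the table (height (world z) of inner_lid above 0.03 m and contact force between the fingers and inner_lid above 0.5 N and horizontal distance between inner_lid and outer_lid below 0.012 m and z of outer_lid in the frame of inner_lid below 0.01 m), for 0.1 s.
4. both lids sit home on the pot, nested, and are let go (z of inner_lid in the frame of pot between 0.073 and 0.081 m and horizontal distance between inner_lid and pot below 0.009 m and angle between inner_lid's own z axis and vertical below 0.08 rad and horizontal distance between inner_lid and outer_lid below 0.012 m and z of outer_lid in the frame of inner_lid below 0.01 m and contact force between the fingers and inner_lid below 0.1 N and contact force between the fingers and outer_lid below 0.1 N), for 0.2 s.
At the end, for the whole second after the job is handed in: Fingers hold the cover still, its underside 143 mm or more above the pot's; inner lid untouched, home on the pot (height within 4 mm, centre 9 mm, tilt 0.08 rad); all three vials in the upright pot; tray flat on the table, let go (all of step 2 and z of outer_lid in the frame of pot above 0.143 m and contact force between the fingers and outer_lid above 1 N and contact force between outer_lid and inner_lid below 0.05 N and contact force between outer_lid and pot below 0.05 N and linear speed of outer_lid below 0.05 m/s and linear speed of inner_lid below 0.02 m/s and angle between pot's own z axis and vertical below 0.05 rad and contact force between the fingers and inner_lid below 0.1 N and z of inner_lid in the frame of pot between 0.073 and 0.081 m and horizontal distance between inner_lid and pot below 0.009 m and angle between inner_lid's own z axis and vertical below 0.08 rad); the arm keeps its last pose, push and grip.
It fails at once if the outer cover is taken off the inner lid while the inner lid is not home on the pot, or the inner lid comes up with it (z of outer_lid in the frame of inner_lid above 0.02 m and not (z of inner_lid in the frame of pot between 0.073 and 0.081 m and horizontal distance between inner_lid and pot below 0.009 m and angle between inner_lid's own z axis and vertical below 0.08 rad)).
It fails at once if the lids are dropped from more than about 10 mm (the inner lid falls out of the fingers faster than 0.45 m/s) (linear speed of inner_lid above 0.45 m/s and contact force between the fingers and inner_lid below 0.1 N).
It fails at once if the pot is pushed more than 40 mm (distance of pot from where it was at the start of the episode above 0.04 m).
It fails at once if the pink cup, tape roll or white screw lid is moved more than 40 mm (distance of any of pink_cup, tape, white_lid from where it was at the start of the episode above 0.04 m).
It also fails if it takes over 64 s, if anything falls off the work surface, if the arm or the gripper's body presses on something with over 40 N, if the wrist force passes 120 N, or if a joint passes its speed limit or range.

ROBOT

A 7-joint arm with a two-finger parallel gripper is mounted at the origin on a cart in front of the work surface, level with it; the furniture and walls round the work are solid. World frame = base frame: x ahead of the robot, y to its left, z up, the work surface at z = 0. Lengths are in m, angles in rad, forces in N, time in s.
With the tool pointing down it reaches from about 0.425 to 0.95 m from the base axis. Payload 4.7 kg.
Tool frame: the origin (TCP) lies midway between the tips of the shut fingers; the grasp point (between the pads) lies behind it (r.pinch_z is the z of the grasp point in the tool frame, in m); z points along the fingers, y is the direction in which the jaws open and shut (so a half turn about z gives the same grasp; the last joint's range is limited). The gripper opens to 85 mm and grips with 20 to 120 N. Pads are 22 mm wide; open, the fingers measure 114 mm over their backs; the gripper's body (76 mm by 85 mm) begins 54 mm behind the grasp point. The pads swing forward as they close: fully open they stand 13 mm farther back than shut.
Start: joints at [1.239, 0.469, -0.049, 1.532, 0.024, 1.141, -0.082], TCP at [0.201, -0.644, 0.231] pointing down, gripper open.
Joint ranges: [-2.59, 2.59], [-0.33, 1.99], [-1.39, 1.29], [0.1, 2.45], [-1.04, 4.18], [0.21, 1.99], [-2.66, 2.66]. Speed limits (rad/s): [2.57, 2.57, 3.14, 3.14, 3.14, 3.14, 3.14].

INTERFACE

Orientations are given as a rotation vector (axis times angle).
In Python, from plant import readout, imaging, r, finder gives the robot as it stands. The module is installed in compiled form; this text tells all that it offers.
- The arm moves only by the tool step_arm, never from a script. Its argument "plan" is a list that holds one entry, the list of rows, each a list of 6 numbers: the shift along the tool's x, y, z in m, then the turn, a rotation vector about the tool's x, y, z in degrees. In form: [[[dx, dy, dz, rx, ry, rz], ...]]. A call has 1 to 5 rows; each row shifts and turns the commanded pose from where the row before left it, along the tool's axes as they then stand; what a row does not reach is not made up. A row lasts 1/10 s, in which the tool goes at most 50 mm and 8.59 degrees, less where a joint would pass 70% of its speed; a pose out of reach is approached as far as the arm can. A call is refused whole if a number of a shift passes 0.05 or a number of a turn 8.59, either way. A call with a gripper value outside its range is refused whole. "grip" is the finger opening in m, from 0 to 0.0854, set as the call begins (left out, the last holds). The fingers move at their own pace and stop on an object; "grip_force" is the grip in N (left out, the last holds). Time passes only in rows, so rows that do not move let the fingers close. It gives the time, the measured TCP pose, the force and the opening at its end, in the units of the state.
- readout.sense(): the state, without advancing time (a new reading comes with each control period).
- imaging.get_image(name): name is "side" or "top"; returns (picture, depth): 400x640x3 uint8, blue, green, red; 400x640 float32, m along the optical axis (not along the pixel's ray), 0 where there is no reading.
- imaging.camera_params(name): a dict with "fovy" (degrees; the focal length in pixels is half the picture's height over the tangent of half this angle, whatever the lens; pixels are square), "cx", "cy" (the principal point, pixels), "position" and "rotation" of the camera in the world. Camera axes: x right, y down, z forward; pixel columns grow to the right and rows downward; lengths in m; the calibration is good to about 2 mm. A picture is of the moment at which its call begins. camera_params takes no time and is no camera call.
- r.close_job(): hands the job in, once; it reports no verdict.
Trained networks look in the newest picture that a camera, given by its name, has taken for a name from the list of things; names that differ only in an ending like _2 or _b are one class to them, and where a whole thing is asked for, a point or a joint stands for the part that bears it (a point fixed in the world has none). Each returns a list of dicts, best first, with "score" (0 to 1); they miss things now and then, are a little off and sometimes report something else, mostly with a low value. They report only what shows in the picture. A call takes as long as a camera call. They do not tell look-alikes from the thing itself.
- finder.trace(query, camera): "mask" (400x640 bool, what is visible of it).
- finder.pinpoint(query, camera): "xyz" ([x, y, z] in m, in the coordinates of the camera as it stood for that picture, good to about 4 mm: a listed point, or the origin of a listed thing).
The state is a dict: "clock": time; "qpos": joint angles; "qd": joint speeds; "joint_torque": joint torques, N m; "position": TCP position; "tcp_rot": TCP orientation; "wrist_force": force on the tool from outside, world axes, zero at the start; "ft_torque": the same for the moment, N m; "opening": finger opening in m.
Only numpy, scipy, OpenCV 4.12 (cv2) and the standard library are available. Lean on these libraries where they do the work, as an engineer would, in place of code of your own. Each camera call takes 0.05 s, during which the arm holds its last target. There are 200 camera calls.

## Working session

There is one attempt and no reset: what is moved stays moved. The work goes in short steps, Python scripts to look and compute and a tool call to move; the robot and the scene stay as the last step left them, time stands still between calls to the robot, and variables do not carry over. Pictures are saved under pics/ and viewed, about 8 in all and at most 12, crops included, and the job is handed in when it is done.

Besides the shell and the picture viewer there is one more tool, called after "Request:" as name([rows], argument=value, ...), one row to a line, values as JSON. step_arm: Moves the arm, as the interface text tells. Its arguments: {"type":"object","properties":{"plan":{"type":"array","items":{"type":"array","items":{"type":"array","items":{"type":"number"}}}},"grip":{"type":"number"},"grip_force":{"type":"number"}},"required":["plan"]}

```bash
mkdir -p pics; cat > h.py <<'E'
from plant import readout, imaging, r, finder
import numpy as np, cv2
from scipy.spatial.transform import Rotation as R
def cam(n):
    p=imaging.camera_params(n); Rm=np.array(p["rotation"])
    if Rm.shape!=(3,3): Rm=R.from_rotvec(Rm).as_matrix() if Rm.size==3 else R.from_quat(Rm).as_matrix()
    f=200/np.tan(np.radians(p["fovy"]/2)); return f,p["cx"],p["cy"],np.array(p["position"]),Rm
def w(n,xyz):
    f,cx,cy,P,Rm=cam(n); return P+Rm@np.array(xyz)
def cloud(n,d):
    f,cx,cy,P,Rm=cam(n); v,u=np.mgrid[:400,:640]
    c=np.stack([(u-cx)/f*d,(v-cy)/f*d,d],-1); return c@Rm.T+P
def px(n,X):
    f,cx,cy,P,Rm=cam(n); c=Rm.T@(np.array(X)-P); return c[0]/c[2]*f+cx,c[1]/c[2]*f+cy
def st():
    s=readout.sense(); print(round(s["clock"],2),np.round(s["position"],4),np.round(s["tcp_rot"],3),np.round(s["wrist_force"],1),round(s["opening"],4)); return s
E
python3 - <<'E'
from h import *
s=st(); print(r.pinch_z, np.round(R.from_rotvec(s["tcp_rot"]).as_matrix(),3))
for n in("side","top"):
    print(n,imaging.camera_params(n))
    im,d=imaging.get_image(n); cv2.imwrite(f"pics/{n}0.png",im); np.save(f"{n}0.npy",d)
    for q in["pot","pot_mouth","tray","tray_grip","tray_lip","inner_lid","knob_top","collar_top","outer_lid","pink_cup","tape","white_lid"]:
        for o in finder.pinpoint(q,n)[:3]: print(n,q,round(o["score"],2),np.round(w(n,o["xyz"]),3),np.round(px(n,w(n,o["xyz"]))))
E
```

```text
0.0 [ 0.2011 -0.6437  0.2302] [-3.104e+00 -4.740e-01  1.000e-03] [-0.2 -0.9  0.3] 0.085
-0.0187 [[ 0.954  0.298 -0.001]
 [ 0.298 -0.954  0.002]
 [-0.    -0.002 -1.   ]]
side {'fovy': 50.82927427719629, 'cx': 313.35005894455804, 'cy': 197.2606027835094, 'position': array([0.43207578, 1.07295294, 0.87471501]), 'rotation': array([-0.13012737,  2.7760121 , -1.3864683 ])}
side pot 0.93 [ 0.513  0.069 -0.001] [315. 227.]
side pot 0.91 [ 0.389 -0.385 -0.002] [356. 155.]
side pot_mouth 0.92 [0.512 0.071 0.082] [316. 207.]
side pot_mouth 0.77 [ 0.39  -0.382  0.116] [358. 129.]
side tray 0.91 [ 0.496  0.395 -0.006] [311. 313.]
side tray 0.34 [0.41  0.241 0.062] [347. 253.]
side tray_grip 0.57 [0.562 0.415 0.021] [283. 310.]
side tray_lip 0.83 [0.459 0.385 0.002] [325. 309.]
side tray_lip 0.73 [ 0.645  0.174 -0.001] [268. 247.]
side tray_lip 0.36 [ 0.611  0.299 -0.   ] [272. 279.]
side inner_lid 0.68 [0.409 0.24  0.033] [347. 261.]
side inner_lid 0.58 [0.413 0.246 0.001] [345. 270.]
side knob_top 0.43 [0.411 0.244 0.063] [347. 254.]
side knob_top 0.35 [0.41  0.243 0.036] [347. 261.]
side collar
[... 1007 characters left out ...]
ay_grip 0.53 [0.41  0.242 0.04 ] [249. 228.]
top tray_grip 0.52 [ 0.492  0.396 -0.003] [203. 200.]
top tray_lip 0.78 [0.457 0.381 0.005] [207. 211.]
top tray_lip 0.6 [0.645 0.169 0.004] [278. 153.]
top inner_lid 0.41 [ 0.408  0.244 -0.001] [250. 229.]
top knob_top 0.62 [0.411 0.239 0.061] [248. 228.]
top collar_top 0.77 [0.412 0.239 0.039] [250. 227.]
top outer_lid 0.61 [0.413 0.243 0.005] [251. 227.]
top pink_cup 0.91 [ 0.665  0.083 -0.002] [305. 148.]
top pink_cup 0.71 [0.491 0.389 0.007] [204. 200.]
top pink_cup 0.36 [0.642 0.168 0.003] [278. 154.]
top tape 0.75 [0.616 0.299 0.   ] [236. 162.]
top tape 0.47 [0.414 0.241 0.005] [251. 227.]
top white_lid 0.58 [0.644 0.169 0.004] [277. 153.]
```

View pics/side0.png

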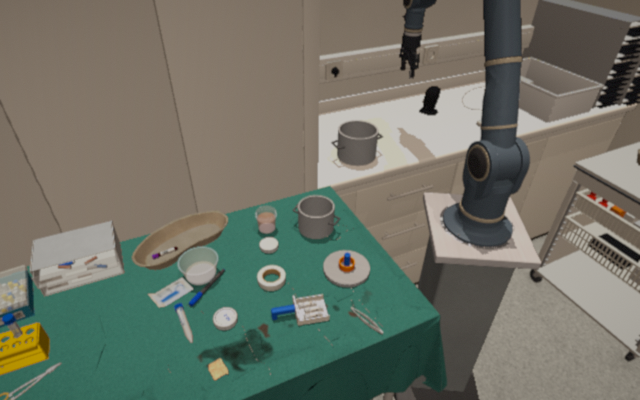

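View pics/top0.png

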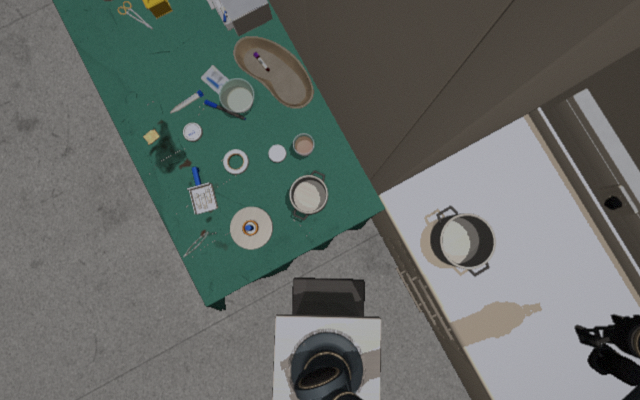

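```bash
python3 - <<'E'
from h import *
for n in("side","top"):
    d=np.load(n+"0.npy"); C=cloud(n,d); ok=d>0
    x,y,z=C[...,0],C[...,1],C[...,2]
    for nm,c,rad,lo,hi in[("knob",(.411,.241),.03,.05,.08),("collar",(.411,.241),.03,.028,.045),("plate",(.411,.241),.075,.01,.022),("potrim",(.513,.066),.07,.078,.095),("handle",(.565,.417),.035,.027,.04),("tape",(.61,.298),.05,.012,.025),("cup",(.666,.088),.05,.06,.08),("white",(.644,.171),.04,.01,.02)]:
        m=ok&(np.hypot(x-c[0],y-c[1])<rad)&(z>lo)&(z<hi)
        if m.sum()<5: print(n,nm,m.sum()); continue
        P=C[m]; a=P[:,:2].min(0);b=P[:,:2].max(0)
        print(n,nm,m.sum(),"mean",P.mean(0).round(4),"mid",((a+b)/2).round(4),"ext",(b-a).round(4))
        if nm=="handle":
            q=P[:,:2]-P[:,:2].mean(0); u,s,v=np.linalg.svd(q,full_matrices=False); print(" axis",v[0],np.degrees(np.arctan2(v[0,1],v[0,0])),2*s/np.sqrt(len(q)))
    m=ok&(abs(x-.5)<.3)&(abs(y-.2)<.3)&(abs(z)<.008); print(n,"table z",np.median(z[m]))
E
```

```text
side knob 43 mean [0.411  0.2461 0.0577] mid [0.4109 0.2437] ext [0.017  0.0202]
side collar 94 mean [0.4116 0.2493 0.0338] mid [0.4112 0.2447] ext [0.042  0.0452]
side plate 1055 mean [0.4106 0.2511 0.014 ] mid [0.4107 0.2449] ext [0.1266 0.131 ]
side potrim 200 mean [0.5113 0.0723 0.0823] mid [0.5116 0.0696] ext [0.1103 0.112 ]
side handle 140 mean [0.561  0.4166 0.0302] mid [0.561 0.414] ext [0.0618 0.0358]
 axis [0.95655201 0.29156174] 16.95147813494232 [0.03646608 0.00964457]
side tape 327 mean [0.6123 0.3025 0.0172] mid [0.6128 0.3014] ext [0.0747 0.0761]
side cup 84 mean [0.6642 0.0896 0.064 ] mid [0.6637 0.09  ] ext [0.0592 0.0642]
side white 197 mean [0.6427 0.1746 0.0139] mid [0.6433 0.1737] ext [0.0526 0.0557]
side table z -0.00102422208422559
top knob 32 mean [0.4125 0.2399 0.0618] mid [0.4124 0.2403] ext [0.0175 0.0154]
top collar 74 mean [0.4131 0.2406 0.0352] mid [0.4127 0.2405] ext [0.0421 0.045 ]
top plate 1284 mean [0.4127 0.24   0.0159] mid [0.4132 0.2404] ext [0.1277 0.1291]
top potrim 216 mean [0.5149 0.0659 0.0854] mid [0.5135 0.0654] ext [0.1078 0.1104]
top handle 111 mean [0.5618 0.4121 0.0326] mid [0.5628 0.4132] ext [0.0621 0.0304]
 axis [-0.9610859 -0.2762497] -163.96349784577953 [0.03737258 0.00982223]
top tape 307 mean [0.6149 0.2977 0.0195] mid [0.6149 0.2973] ext [0.0758 0.0762]
top cup 67 mean [0.6667 0.0853 0.0665] mid [0.6665 0.0863] ext [0.0611 0.0605]
top white 238 mean [0.6447 0.1704 0.0158] mid [0.6451 0.171 ] ext [0.0542 0.0535]
top table z 0.0012642733054730737
```

The side view shows the small pot (316,215), double lid (346,265), tray (311,310) with its handle at (283,312), tape (271,278), white lid (268,245) and cup (265,220). The top view agrees: pot (308,195), lid (250,227), tray (203,200), handle (196,176). The large pot on the far counter is the look-alike.

```bash
cat >> h.py <<'E'
def plan(wps,step=.048,deg=8,s=None):
    """wps: list of (pos, R or None, step or None); print tool-frame rows"""
    s=s or st(); p=np.array(s["position"]); Q=R.from_rotvec(s["tcp_rot"]); k=0
    for t,T,sp in wps:
        t=np.array(t); T=T or Q; a=np.degrees((Q.inv()*T).magnitude())
        n=max(1,int(np.ceil(max(np.linalg.norm(t-p)/(sp or step),a/deg))))
        p0,Q0,rv=p,Q,(Q.inv()*T).as_rotvec()
        for i in range(n):
            tp=p0+(t-p0)*(i+1)/n; TQ=Q0*R.from_rotvec(rv*(i+1)/n)
            d=np.round(Q.inv().apply(tp-p),4); g=np.round(np.degrees((Q.inv()*TQ).as_rotvec()),2)
            print(k,"[%g,%g,%g,%g,%g,%g]"%(*d,*g)); k+=1
            p=p+Q.apply(d); Q=Q*R.from_rotvec(np.radians(g))
def down(yaw,pitch=0):
    """tool down, tool x at world yaw (deg); pitch>0 dips tool -x end"""
    y=np.radians(yaw); M=np.array([[np.cos(y),np.sin(y),0],[np.sin(y),-np.cos(y),0],[0,0,-1]]).T.T
    return R.from_matrix(M)*R.from_euler('y',pitch,degrees=True)
E
python3 - <<'E'
from h import *
print(down(17).as_matrix().round(3), down(17,30).as_matrix().round(2))
plan([((.46,-.2,.23),None,None),((.563,.4155,.12),down(17),None)])
E
```

```text
[[ 0.956  0.292  0.   ]
 [ 0.292 -0.956  0.   ]
 [ 0.     0.    -1.   ]] [[ 0.83  0.29  0.48]
 [ 0.25 -0.96  0.15]
 [ 0.5  -0.   -0.87]]
1.3 [ 0.2013 -0.6443  0.2313] [3.106 0.474 0.   ] [-0.2  0.7  0.1] 0.0856
0 [0.0345,-0.0315,0.0001,0,0,0]
1 [0.0345,-0.0316,0.0001,0,0,0]
2 [0.0345,-0.0315,0.0002,0,0,0]
3 [0.0345,-0.0316,0.0001,0,0,0]
4 [0.0344,-0.0315,0.0001,0,0,0]
5 [0.0345,-0.0315,0.0001,0,0,0]
6 [0.0345,-0.0316,0.0001,0,0,0]
7 [0.0345,-0.0315,0.0002,0,0,0]
8 [0.0345,-0.0315,0.0001,0,0,0]
9 [0.0345,-0.0316,0.0001,0,0,0]
10 [0.0345,-0.0315,0.0001,0,0,0]
11 [0.0201,-0.0398,0.0079,0,-0,0.03]
12 [0.0201,-0.0398,0.0078,0,-0,0.02]
13 [0.0201,-0.0397,0.0079,0,-0,0.03]
14 [0.0201,-0.0398,0.0078,0,-0,0.02]
15 [0.0201,-0.0399,0.0079,0,-0,0.03]
16 [0.02,-0.0398,0.0079,0,-0,0.02]
17 [0.02,-0.0398,0.0078,0,-0,0.03]
18 [0.0201,-0.0398,0.0079,0,-0,0.02]
19 [0.0199,-0.0399,0.0078,0,-0,0.03]
20 [0.02,-0.0398,0.0079,0,-0,0.02]
21 [0.02,-0.0399,0.0079,0,-0,0.03]
22 [0.0199,-0.0398,0.0078,0,-0,0.02]
23 [0.0199,-0.0399,0.0079,0,-0,0.03]
24 [0.0199,-0.0399,0.0078,0,-0,0.02]
```

Request:
step_arm([
  [[0.0345, -0.0315, 0, 0, 0, 0], [0.0345, -0.0315, 0, 0, 0, 0], [0.0345, -0.0315, 0, 0, 0, 0], [0.0345, -0.0315, 0, 0, 0, 0], [0.0345, -0.0315, 0, 0, 0, 0]],
], grip=0.06)

```text
clock: 1.8
position: [0.3198, -0.4408, 0.2316]
tcp_rot: [3.105, 0.473, 0.001]
wrist_force: [1.4, -0.3, 0.3]
opening: 0.0599
```

Request:
step_arm([
  [[0.0345, -0.0315, 0, 0, 0, 0], [0.0345, -0.0315, 0, 0, 0, 0], [0.0345, -0.0315, 0, 0, 0, 0], [0.0345, -0.0315, 0, 0, 0, 0], [0.0345, -0.0315, 0, 0, 0, 0]],
])

```text
clock: 2.3
position: [0.4374, -0.2391, 0.2317]
tcp_rot: [3.105, 0.473, 0.001]
wrist_force: [1.0, 0.3, -0.9]
opening: 0.0602
```

Request:
step_arm([
  [[0.0345, -0.0315, 0, 0, 0, 0], [0.02, -0.04, 0, 0, 0, 0], [0.02, -0.04, 0, 0, 0, 0], [0.02, -0.04, 0, 0, 0, 0], [0.02, -0.04, 0, 0, 0, 0]],
])

```text
clock: 2.8
position: [0.489, -0.0221, 0.2317]
tcp_rot: [3.105, 0.473, 0.001]
wrist_force: [1.1, -0.0, -0.8]
opening: 0.0601
```

Request:
step_arm([
  [[0.02, -0.04, 0.008, 0, 0, 0], [0.02, -0.04, 0.008, 0, 0, 0], [0.02, -0.04, 0.008, 0, 0, 0], [0.02, -0.04, 0.008, 0, 0, 0], [0.02, -0.04, 0.008, 0, 0, 0]],
])

```text
clock: 3.3
position: [0.525, 0.1985, 0.1912]
tcp_rot: [3.106, 0.473, 0.001]
wrist_force: [0.5, -1.1, -0.4]
opening: 0.0599
```

Request:
step_arm([
  [[0.02, -0.039, 0.014, 0, 0, 0], [0.02, -0.039, 0.014, 0, 0, 0], [0.02, -0.039, 0.014, 0, 0, 0], [0.02, -0.039, 0.014, 0, 0, 0], [0.02, -0.038, 0.014, 0, 0, 0]],
])

```text
clock: 3.8
position: [0.5626, 0.4136, 0.1206]
tcp_rot: [3.105, 0.474, 0.0]
wrist_force: [1.5, -0.5, 0.1]
opening: 0.0602
```

```bash
python3 - <<'E'
from h import *
s=st()
plan([((.563,.4155,.007),down(16.7),None)],s=s)
E
```

```text
3.8 [0.5626 0.4136 0.1206] [3.105 0.474 0.   ] [ 1.5 -0.5  0.1] 0.0602
0 [0.0003,-0.0006,0.0379,0.01,-0,0.21]
1 [0.0003,-0.0005,0.0378,0,-0.01,0.22]
2 [0.0003,-0.0006,0.0379,0.01,-0,0.21]
```

Lower, then close.

Request:
step_arm([
  [[0, -0.001, 0.035, 0, 0, 0.3], [0, 0, 0.035, 0, 0, 0.3], [0, 0, 0.025, 0, 0, 0], [0, 0, 0.0185, 0, 0, 0], [0, 0, 0, 0, 0, 0]],
])

```text
clock: 4.3
position: [0.5607, 0.4113, 0.0049]
tcp_rot: [3.105, 0.457, -0.007]
wrist_force: [-0.2, -0.2, 0.2]
opening: 0.0599
```

Request:
step_arm([
  [[0, 0, 0, 0, 0, 0], [0, 0, 0, 0, 0, 0], [0, 0, 0, 0, 0, 0], [0, 0, 0, 0, 0, 0], [0, 0, 0, 0, 0, 0]],
], grip=0.0, grip_force=70)

```text
clock: 4.8
position: [0.5631, 0.4137, 0.0099]
tcp_rot: [-3.107, -0.457, -0.005]
wrist_force: [-1.3, -0.5, 6.1]
opening: 0.0143
```

Request:
step_arm([
  [[0, 0, -0.01, 0, 0, 0], [0, 0, -0.02, 0, 0, 0], [0, 0, -0.02, 0, 0, 0], [0, 0, -0.02, 0, 0, 0], [0, 0, 0, 0, 0, 0]],
])

```text
clock: 5.3
position: [0.5634, 0.4143, 0.0812]
tcp_rot: [-3.105, -0.457, -0.008]
wrist_force: [-0.1, 0.5, -1.6]
opening: 0.0144
```

```bash
python3 - <<'E'
from h import *
s=st()
for n in("top","side"):
    im,d=imaging.get_image(n); cv2.imwrite(f"pics/{n}1.png",im)
    for q in["tray","tray_grip","tray_lip"]:
        for o in finder.pinpoint(q,n)[:2]: print(n,q,round(o["score"],2),np.round(w(n,o["xyz"]),3))
a=cv2.imread("pics/side1.png")[240:360,220:400]; b=cv2.imread("pics/top1.png")[130:250,140:320]
cv2.imwrite("pics/c1.png",cv2.resize(np.hstack([a,b]),None,fx=2.2,fy=2.2,interpolation=cv2.INTER_CUBIC))
E
```

```text
5.3 [0.5634 0.4143 0.0812] [-3.105 -0.457 -0.008] [-0.1  0.5 -1.6] 0.0144
side tray 0.91 [0.493 0.391 0.062]
side tray 0.67 [0.408 0.244 0.002]
side tray_grip 0.82 [0.56  0.414 0.086]
side tray_lip 0.9 [0.456 0.382 0.068]
side tray_lip 0.57 [ 0.411  0.243 -0.   ]
```

View pics/c1.png

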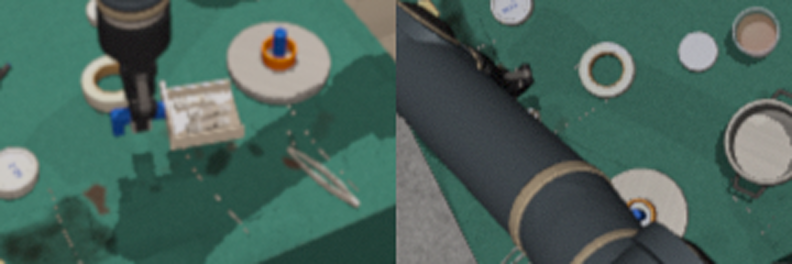

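Tray is held level and lifted with the vials on it: tray at (205,112) in the left crop, lid at (280,60). Next I move it over near the pot.

Request:
step_arm([
  [[0, 0, -0.015, 0, 0, 0], [0, 0, -0.025, 0, 0, 0], [0, 0.005, -0.03, 0, 0, 0], [0, 0.015, -0.025, 0, 0, 0], [0, 0.025, -0.015, 0, 0, 0]],
])

```text
clock: 6.2
position: [0.5745, 0.3727, 0.1917]
tcp_rot: [-3.103, -0.463, -0.006]
wrist_force: [-0.4, -0.4, -2.3]
opening: 0.0144
```

Request:
step_arm([
  [[-0.002, 0.03, 0, 0, 0, 0], [-0.002, 0.032, 0, 0, 0, 0], [-0.002, 0.032, 0, 0, 0, 0], [-0.002, 0.032, 0, 0, 0, 0], [-0.002, 0.032, 0, 0, 0, 0]],
])

```text
clock: 6.7
position: [0.6112, 0.2146, 0.1891]
tcp_rot: [-3.108, -0.458, -0.002]
wrist_force: [0.6, 0.4, -0.8]
opening: 0.0147
```

Request:
step_arm([
  [[-0.002, 0.03, 0, 0, 0, 0], [-0.002, 0.025, 0, 0, 0, 0], [-0.002, 0.02, 0, 0, 0, 0], [-0.002, 0.015, 0, 0, 0, 0], [0, 0.008, 0, 0, 0, 0]],
])

```text
clock: 7.2
position: [0.6319, 0.1179, 0.1885]
tcp_rot: [3.108, 0.455, 0.001]
wrist_force: [1.1, -0.2, -2.1]
opening: 0.0144
```

```bash
cat >> h.py <<'E'
YAW=16.7; LIPT=np.array([-.108,0,.007])
def tip(s,tgt_lip,pitches,n,pos0=None):
    """rows with lip moved to tgt_lip while pitch goes over n rows"""
    p=np.array(s["position"]);Q=R.from_rotvec(s["tcp_rot"])
    lip0=p+Q.apply(LIPT); print("lip",lip0.round(4)); p0=0
    for i in range(n):
        f=(i+1)/n; T=down(YAW,pitches[0]+(pitches[1]-pitches[0])*f); L=lip0+(np.array(tgt_lip)-lip0)*f
        t=L-T.apply(LIPT); d=np.round(Q.inv().apply(t-p),4); g=np.round(np.degrees((Q.inv()*T).as_rotvec()),2)
        print(i,"[%g,%g,%g,%g,%g,%g]"%(*d,*g)); p=p+Q.apply(d);Q=Q*R.from_rotvec(np.radians(g))
    print("end",p.round(3))
E
python3 - <<'E'
from h import *
s=st()
for n in("top","side"):
    im,d=imaging.get_image(n); cv2.imwrite(f"pics/{n}2.png",im)
    for q in["tray_lip","pot_mouth"]:
        for o in finder.pinpoint(q,n)[:2]: print(n,q,round(o["score"],2),np.round(w(n,o["xyz"]),3))
u=np.array([np.cos(np.radians(YAW)),np.sin(np.radians(YAW))])
L=np.array([.513,.067])+.024*u
tip(s,[*L,.107],(0,16),10)
E
```

```text
7.2 [0.6319 0.1179 0.1885] [3.108e+00 4.550e-01 1.000e-03] [ 1.1 -0.2 -2.1] 0.0144
top pot_mouth 0.93 [ 0.389 -0.384  0.118]
side tray_lip 0.9 [0.528 0.092 0.18 ]
side tray_lip 0.54 [ 0.61   0.298 -0.002]
side pot_mouth 0.74 [ 0.389 -0.381  0.116]
side pot_mouth 0.73 [0.514 0.07  0.085]
lip [0.5284 0.0869 0.1814]
0 [0.0001,0.0014,0.0045,0.04,1.56,-0.04]
1 [-0.0001,0.0014,0.0044,0,1.6,-0]
2 [-0.0003,0.0015,0.0045,0,1.6,-0]
3 [-0.0005,0.0015,0.0044,0,1.6,-0]
4 [-0.0007,0.0014,0.0044,0,1.6,-0]
5 [-0.0009,0.0015,0.0044,0,1.6,-0]
6 [-0.0012,0.0015,0.0044,0,1.6,-0]
7 [-0.0013,0.0014,0.0044,0,1.6,-0]
8 [-0.0016,0.0015,0.0043,0,1.6,-0]
9 [-0.0017,0.0014,0.0043,0,1.6,-0]
end [0.634 0.103 0.143]
```

Request:
step_arm([
  [[0, 0.003, 0.01, 0, 1, 0], [0, 0.003, 0.01, 0, 1, 0], [0, 0.003, 0.01, 0, 1, 0], [0, 0.003, 0.01, 0, 1, 0], [0, 0.0025, 0.01, 0, 1, 0]],
])

```text
clock: 8.0
position: [0.6371, 0.1073, 0.1376]
tcp_rot: [-3.092, -0.458, -0.136]
wrist_force: [-0.3, 0.4, -0.7]
opening: 0.0144
```

```bash
python3 - <<'E'
from h import *
s=st()
u=np.array([np.cos(np.radians(YAW)),np.sin(np.radians(YAW))])
L=np.array([.513,.067])+.024*u
tip(s,[*L,.106],(5,32),15)
E
```

```text
8.0 [0.6371 0.1073 0.1376] [-3.092 -0.458 -0.136] [-0.3  0.4 -0.7] 0.0144
lip [0.5347 0.0763 0.1211]
0 [-0.0003,0.0005,-0.0023,-0.04,1.76,0.15]
1 [-0.0004,0.0001,-0.0024,-0,1.8,0]
2 [-0.0004,0.0002,-0.0024,-0,1.8,0]
3 [-0.0004,0.0002,-0.0024,-0,1.8,0]
4 [-0.0004,0.0002,-0.0024,-0,1.8,0]
5 [-0.0005,0.0002,-0.0024,-0,1.8,0]
6 [-0.0005,0.0001,-0.0024,-0,1.8,0]
7 [-0.0006,0.0002,-0.0024,-0,1.8,0]
8 [-0.0006,0.0002,-0.0024,-0,1.8,0]
9 [-0.0006,0.0002,-0.0025,-0,1.8,0]
10 [-0.0006,0.0002,-0.0024,-0,1.8,0]
11 [-0.0007,0.0001,-0.0025,-0,1.8,0]
12 [-0.0007,0.0002,-0.0025,-0,1.8,0]
13 [-0.0007,0.0002,-0.0024,-0,1.8,0]
14 [-0.0007,0.0002,-0.0025,-0,1.8,0]
end [0.62  0.099 0.169]
```

Request:
step_arm([
  [[-0.0003, 0.0005, -0.0023, 0, 1.8, 0], [-0.0004, 0.0002, -0.0024, 0, 1.8, 0], [-0.0004, 0.0002, -0.0024, 0, 1.8, 0], [-0.0004, 0.0002, -0.0024, 0, 1.8, 0], [-0.0004, 0.0002, -0.0024, 0, 1.8, 0]],
])

```text
clock: 8.5
position: [0.6338, 0.1052, 0.1495]
tcp_rot: [-3.049, -0.452, -0.376]
wrist_force: [-0.6, -0.2, -1.0]
opening: 0.0148
```

Request:
step_arm([
  [[-0.0005, 0.0002, -0.0024, 0, 1.8, 0], [-0.0005, 0.0002, -0.0024, 0, 1.8, 0], [-0.0006, 0.0002, -0.0024, 0, 1.8, 0], [-0.0006, 0.0002, -0.0024, 0, 1.8, 0], [-0.0006, 0.0002, -0.0024, 0, 1.8, 0]],
])

```text
clock: 9.0
position: [0.628, 0.1024, 0.1601]
tcp_rot: [-2.989, -0.443, -0.609]
wrist_force: [0.6, 1.0, -1.3]
opening: 0.0143
```

Request:
step_arm([
  [[-0.0006, 0.0002, -0.0024, 0, 1.8, 0], [-0.0007, 0.0002, -0.0024, 0, 1.8, 0], [-0.0007, 0.0002, -0.0024, 0, 1.8, 0], [0, 0, 0, 0, 0, 0], [0, 0, 0, 0, 0, 0]],
])

```text
clock: 9.5
position: [0.6239, 0.1, 0.1657]
tcp_rot: [-2.946, -0.436, -0.745]
wrist_force: [0.4, 0.5, -1.4]
opening: 0.015
```

```bash
python3 - <<'E'
from h import *
s=st(); p=np.array(s["position"]);Q=R.from_rotvec(s["tcp_rot"]); print("lip",(p+Q.apply(LIPT)).round(4), Q.as_matrix()[2].round(3))
a=imaging.get_image("side")[0]; 
for q in["tray_lip","vial_a","pot"]:
    for o in finder.pinpoint(q,"side")[:3]: print(q,round(o["score"],2),np.round(w("side",o["xyz"]),3))
b=imaging.get_image("top")[0]
cv2.imwrite("pics/c3.png",cv2.resize(np.hstack([a[150:290,230:390],b[130:270,230:390]]),None,fx=2.5,fy=2.5,interpolation=cv2.INTER_CUBIC))
E
```

```text
9.5 [0.6239 0.1    0.1657] [-2.946 -0.436 -0.745] [ 0.4  0.5 -1.4] 0.015
lip [0.5361 0.0734 0.1083] [ 0.475 -0.    -0.88 ]
tray_lip 0.63 [0.538 0.073 0.108]
tray_lip 0.2 [0.552 0.06  0.114]
vial_a 0.6 [0.534 0.076 0.109]
vial_a 0.52 [0.531 0.094 0.111]
vial_a 0.49 [ 0.409  0.244 -0.002]
pot 0.79 [ 0.389 -0.385  0.001]
pot 0.71 [0.512 0.068 0.001]
pot 0.52 [0.413 0.242 0.001]
```

View pics/c3.png

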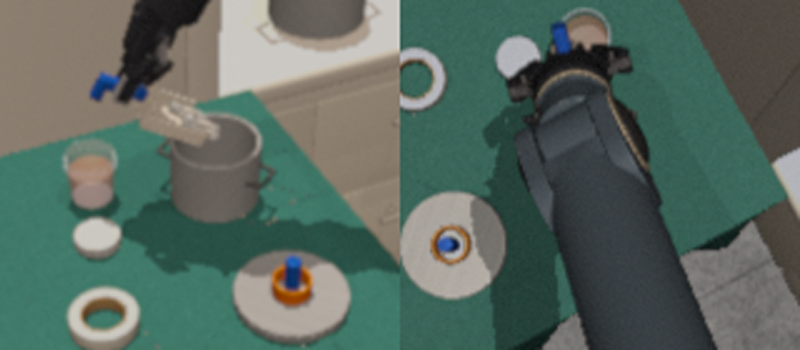

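The tray's front is over the pot at (210,130), and the vials are sliding to the lip. I'll keep tilting a little and wait.

Request:
step_arm([
  [[0, 0, 0, 0, 0, 0], [0, 0, 0, 0, 0, 0], [-0.0007, 0, -0.0024, 0, 1.8, 0], [-0.0007, 0, -0.0024, 0, 1.8, 0], [-0.0008, 0, -0.0024, 0, 1.8, 0]],
])

```text
clock: 10.25
position: [0.6185, 0.097, 0.1688]
tcp_rot: [-2.907, -0.428, -0.861]
wrist_force: [-0.5, -0.3, -1.6]
opening: 0.0146
```

Request:
step_arm([
  [[-0.0008, 0, -0.0024, 0, 1.8, 0], [-0.0008, 0, -0.0024, 0, 1.8, 0], [0, 0, 0, 0, 0, 0], [0, 0, 0, 0, 0, 0], [0, 0, 0, 0, 0, 0]],
])

```text
clock: 10.75
position: [0.6159, 0.0953, 0.1703]
tcp_rot: [-2.883, -0.423, -0.924]
wrist_force: [-0.3, 0.4, -0.9]
opening: 0.0149
```

```bash
python3 - <<'E'
from h import *
s=st(); p=np.array(s["position"]);Q=R.from_rotvec(s["tcp_rot"]); print("lip",(p+Q.apply(LIPT)).round(4), Q.as_matrix()[2].round(3))
a=imaging.get_image("side")[0]; 
for q in["tray_lip","vial_a"]:
    for o in finder.pinpoint(q,"side")[:4]: print(q,round(o["score"],2),np.round(w("side",o["xyz"]),3))
cv2.imwrite("pics/c4.png",cv2.resize(a[150:260,250:370],None,fx=5,fy=5,interpolation=cv2.INTER_CUBIC))
E
```

```text
10.75 [0.6159 0.0953 0.1703] [-2.883 -0.423 -0.924] [-0.3  0.4 -0.9] 0.0149
lip [0.5357 0.0711 0.1019] [ 0.581  0.003 -0.814]
tray_lip 0.68 [0.536 0.075 0.1  ]
vial_a 0.49 [0.498 0.044 0.033]
```

View pics/c4.png

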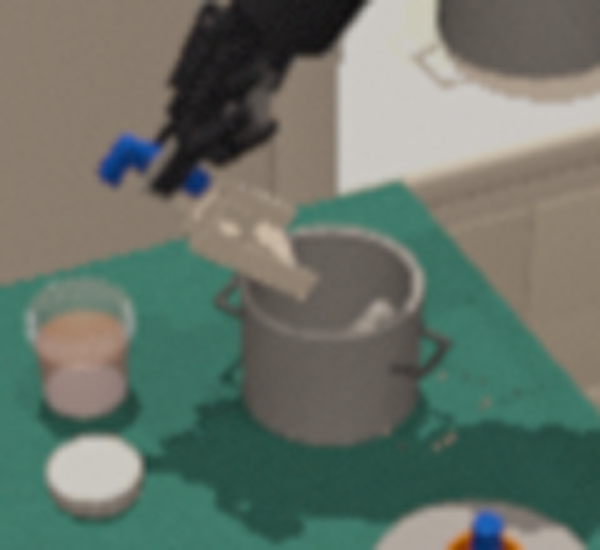

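Something pale is in the pot at (375,315), but two bright patches remain on the tray at (275,245) and (230,230), which could be a vial. I'll tip further.

Request:
step_arm([
  [[-0.0008, 0, -0.0035, 0, 2.5, 0], [-0.0008, 0, -0.0035, 0, 2.5, 0], [-0.0009, 0, -0.0035, 0, 2.5, 0], [-0.0009, 0, -0.0035, 0, 2.5, 0], [-0.0009, 0, -0.0035, 0, 2.5, 0]],
])

```text
clock: 11.4
position: [0.6128, 0.0764, 0.2282]
tcp_rot: [-2.77, -0.44, -1.103]
wrist_force: [1.1, -0.7, -1.5]
opening: 0.0148
```

Request:
step_arm([
  [[0, 0, 0, 0, 0, 0], [0, 0, 0, 0, 0, 0], [0, 0, 0, 0, 0, 0]],
])

```text
clock: 11.7
position: [0.6127, 0.0767, 0.2271]
tcp_rot: [-2.771, -0.44, -1.1]
wrist_force: [-0.6, 0.0, -2.0]
opening: 0.0145
```

```bash
python3 - <<'E'
from h import *
s=st(); p=np.array(s["position"]);Q=R.from_rotvec(s["tcp_rot"]); print("lip",(p+Q.apply(LIPT)).round(4), Q.as_matrix()[2].round(3))
a,d=imaging.get_image("side")
for o in finder.pinpoint("vial_a","side")[:4]: print(round(o["score"],2),np.round(w("side",o["xyz"]),3))
C=cloud("side",d); T=(C-p)@Q.as_matrix()  # tool coords
t=T+np.array([.068,0,0]); t[...,2]=.010-t[...,2]; # tray frame approx: z up from underside
m=(d>0)&(abs(t[...,0])<.037)&(abs(t[...,1])<.034)&(t[...,2]>.008)&(t[...,2]<.05)
ys,xs=np.where(m)
for i in range(0,len(ys),max(1,len(ys)//25)): print(xs[i],ys[i],t[ys[i],xs[i]].round(3),a[ys[i],xs[i]])
cv2.imwrite("pics/c5.png",cv2.resize(a[150:250,260:360],None,fx=6,fy=6,interpolation=cv2.INTER_CUBIC))
E
```

```text
11.7 [0.6127 0.0767 0.2271] [-2.771 -0.44  -1.1  ] [-0.6  0.  -2. ] 0.0145
lip [0.5425 0.0544 0.1478] [ 0.687 -0.011 -0.726]
0.37 [0.498 0.042 0.031]
293 164 [0.037 0.012 0.032] [106 119 133]
294 168 [ 0.036 -0.008  0.03 ] [148 164 177]
296 169 [0.007 0.03  0.018] [114 128 144]
296 170 [0.005 0.03  0.015] [116 132 147]
296 171 [0.002 0.032 0.012] [112 128 142]
298 171 [-0.003  0.031  0.016] [112 127 142]
294 172 [ 0.037 -0.024  0.026] [118 134 149]
297 172 [-0.003  0.031  0.012] [110 125 141]
299 172 [-0.008  0.032  0.015] [114 129 144]
290 173 [ 0.037 -0.011  0.012] [117 135 149]
295 173 [ 0.037 -0.032  0.028] [115 132 147]
298 173 [-0.005  0.027  0.012] [111 128 142]
300 173 [-0.013  0.031  0.014] [111 128 143]
302 173 [-0.018  0.032  0.018] [110 125 140]
299 174 [-0.012  0.03   0.01 ] [112 128 143]
301 174 [-0.019  0.034  0.012] [111 127 142]
303 174 [-0.024  0.034  0.016] [112 128 142]
300 175 [-0.017  0.031  0.009] [112 128 143]
302 175 [-0.023  0.031  0.012] [112 129 143]
304 175 [-0.028  0.032  0.016] [116 132 147]
301 176 [-0.02   0.026  0.01 ] [112 128 143]
303 176 [-0.029  0.033  0.011] [111 127 142]
305 176 [-0.032  0.03   0.016] [119 135 150]
291 177 [ 0.037 -0.031  0.011] [117 134 149]
303 177 [-0.031  0.033  0.008] [112 127 142]
304 178 [-0.034  0.03   0.008] [112 128 143]
301 183 [ 0.001 -0.033  0.013] [115 130 145]
304 187 [-0.016 -0.034  0.008] [113 130 145]
309 187 [-0.029 -0.034  0.017] [115 131 146]
311 188 [-0.037 -0.032  0.017] [114 129 143]
```

View pics/c5.png

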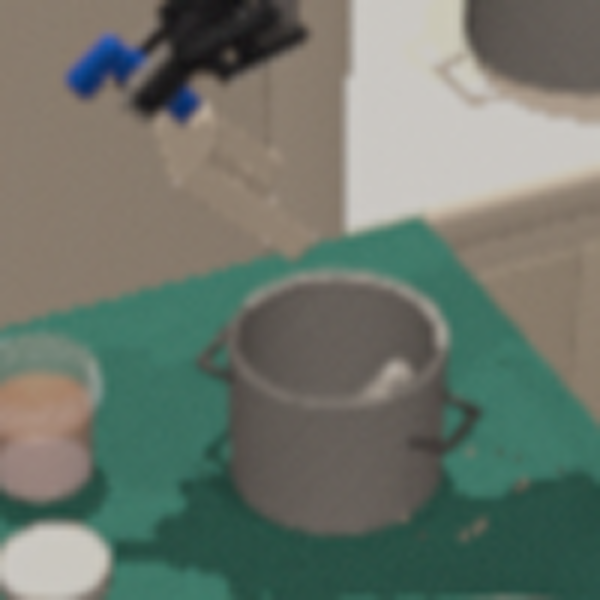

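The tray is empty: depth shows only its walls. It stands clear above the pot, with a vial visible in the pot at (390,380). I'll level it and carry it back.

```bash
python3 - <<'E'
from h import *
plan([((.622,.10,.225),down(16.7,20),None),((.575,.36,.16),down(16.7),None),((.5635,.4145,.06),down(16.7),None)])
E
```

```text
11.8 [0.6126 0.077  0.2272] [-2.77  -0.441 -1.1  ] [-0.7  0.6 -1.2] 0.0145
0 [0.0034,-0.0063,0.0043,-0.47,-7.8,0.36]
1 [0.0038,-0.0063,0.0037,-0.48,-7.81,0.35]
2 [0.0043,-0.0064,0.0032,-0.47,-7.8,0.36]
3 [0.0009,-0.0438,0.0119,-0,-3.33,-0]
4 [0.0017,-0.0437,0.0118,-0,-3.34,-0]
5 [0.0023,-0.0438,0.0116,-0,-3.33,-0]
6 [0.003,-0.0437,0.0116,-0,-3.33,-0]
7 [0.0036,-0.0438,0.0113,-0,-3.33,-0]
8 [0.0043,-0.0437,0.0111,-0,-3.34,-0]
9 [0.0016,-0.0185,0.0333,-0,0,-0]
10 [0.0015,-0.0185,0.0334,-0,0,-0]
11 [0.0016,-0.0185,0.0333,-0,0,-0]
```

Request:
step_arm([
  [[0.0034, -0.0063, 0.004, -0.5, -7.8, 0.4], [0.0038, -0.0063, 0.0037, -0.5, -7.8, 0.4], [0.0043, -0.0064, 0.003, -0.5, -7.8, 0.4], [0.001, -0.044, 0.01, 0, -3.3, 0], [0.002, -0.044, 0.01, 0, -3.3, 0]],
])

```text
clock: 12.3
position: [0.614, 0.1773, 0.2097]
tcp_rot: [-3.035, -0.42, -0.509]
wrist_force: [-0.3, -0.1, -1.0]
opening: 0.015
```

Request:
step_arm([
  [[0.002, -0.044, 0.0116, 0, -3.3, 0], [0.003, -0.044, 0.0116, 0, -3.3, 0], [0.004, -0.044, 0.0113, 0, -3.3, 0], [0.004, -0.044, 0.011, 0, -3.3, 0], [0, 0, 0, 0, 0, 0]],
])

```text
clock: 12.8
position: [0.5837, 0.3614, 0.1657]
tcp_rot: [-3.095, -0.449, -0.156]
wrist_force: [-1.1, 0.4, -0.8]
opening: 0.0147
```

```bash
python3 - <<'E'
from h import *
plan([((.5635,.4145,.05),down(16.7),None),((.5635,.4145,.012),down(16.7),.015)])
E
```

```text
12.8 [0.5837 0.3614 0.1657] [-3.095 -0.449 -0.156] [-1.1  0.4 -0.8] 0.0147
0 [-0.0052,-0.019,0.0381,0.09,-1.91,-0.06]
1 [-0.004,-0.019,0.0384,0.08,-1.9,-0.06]
2 [-0.0026,-0.019,0.0384,0.09,-1.91,-0.07]
3 [-0,0,0.0127,0,0,0]
4 [-0,0,0.0127,0,0,0]
5 [-0,0,0.0126,0,0,0]
```

Request:
step_arm([
  [[-0.005, -0.019, 0.038, 0, -1.9, 0], [-0.004, -0.019, 0.038, 0, -1.9, 0], [-0.0026, -0.019, 0.038, 0, -1.9, 0], [0, 0, 0.013, 0, 0, 0], [0, 0, 0.013, 0, 0, 0]],
])

```text
clock: 13.3
position: [0.5691, 0.4046, 0.0249]
tcp_rot: [3.101, 0.434, 0.007]
wrist_force: [0.3, -0.1, -0.3]
opening: 0.0145
```

Request:
step_arm([
  [[0, 0, 0.008, 0, 0, 0], [0, 0, 0, 0, 0, 0]],
])

```text
clock: 13.5
position: [0.5702, 0.403, 0.0181]
tcp_rot: [3.101, 0.43, 0.009]
wrist_force: [0.6, -0.0, -0.6]
opening: 0.0145
```

Request:
step_arm([
  [[0, 0, 0.004, 0, 0, 0], [0, 0, 0.003, 0, 0, 0], [0, 0, 0, 0, 0, 0]],
])

```text
clock: 13.8
position: [0.5699, 0.4038, 0.0115]
tcp_rot: [3.102, 0.431, 0.009]
wrist_force: [0.3, -0.4, -1.4]
opening: 0.0146
```

```bash
python3 - <<'E'
from h import *
s=st(); print(R.from_rotvec(s["tcp_rot"]).as_matrix()[2].round(3))
im,d=imaging.get_image("side"); 
for q in("tray","tray_lip","tray_grip"):
    for o in finder.pinpoint(q,"side")[:1]: print(q,round(o["score"],2),np.round(w("side",o["xyz"]),3))
E
```

```text
13.8 [0.5699 0.4038 0.0115] [3.102 0.431 0.009] [ 0.3 -0.4 -1.4] 0.0146
[ 0.004  0.011 -1.   ]
tray 0.69 [ 0.5    0.386 -0.003]
tray_grip 0.97 [0.568 0.403 0.021]
```

Nearly down; lower the last bit, release and back off.

Request:
step_arm([
  [[0, 0, 0.0015, 0, 0, 0], [0, 0, 0.0015, 0, 0, 0], [0, 0, 0, 0, 0, 0]],
])

```text
clock: 14.3
position: [0.5698, 0.4044, 0.01]
tcp_rot: [3.102, 0.431, 0.009]
wrist_force: [-0.8, -3.5, 8.2]
opening: 0.0147
```

Request:
step_arm([
  [[0, 0, 0, 0, 0, 0], [0, 0, 0, 0, 0, 0], [0, 0, 0, 0, 0, 0], [0, 0, -0.005, 0, 0, 0], [0, 0, -0.02, 0, 0, 0]],
], grip=0.05)

```text
clock: 14.8
position: [0.5684, 0.4031, 0.0315]
tcp_rot: [3.099, 0.431, 0.002]
wrist_force: [-0.5, 0.7, -0.2]
opening: 0.05
```

Request:
step_arm([
  [[0, 0, -0.03, 0, 0, 0], [0, 0, -0.04, 0, 0, 0], [0, 0, -0.04, 0, 0, 0], [-0.03, 0.02, -0.02, 0, 0, 0], [-0.04, 0.02, 0, 0, 0, 0]],
])

```text
clock: 15.3
position: [0.5133, 0.3508, 0.1687]
tcp_rot: [3.107, 0.432, 0.019]
wrist_force: [-0.5, -0.2, 0.5]
opening: 0.0501
```

```bash
python3 - <<'E'
from h import *
s=st()
for n in("side","top"):
    im,d=imaging.get_image(n); cv2.imwrite(f"pics/{n}6.png",im)
    C=cloud(n,d)
    for q in("tray","vial_a","knob_top","pot_mouth","pot"):
        for o in finder.pinpoint(q,n)[:4]:
            if o["score"]>.3: print(n,q,round(o["score"],2),np.round(w(n,o["xyz"]),3))
    x,y,z=C[...,0],C[...,1],C[...,2]
    for nm,c,rad,lo,hi in[("knob",(.411,.241),.03,.05,.08),("plate",(.411,.241),.075,.01,.022),("potrim",(.513,.066),.07,.078,.095)]:
        m=(d>0)&(np.hypot(x-c[0],y-c[1])<rad)&(z>lo)&(z<hi)
        if m.sum()>5:
            P=C[m][:,:2]; print(n,nm,m.sum(),((P.min(0)+P.max(0))/2).round(4),np.ptp(P,axis=0).round(3))
a=cv2.imread("pics/side6.png")[180:340,250:400]; b=cv2.imread("pics/top6.png")[130:290,190:340]
cv2.imwrite("pics/c6.png",cv2.resize(np.hstack([a,b]),None,fx=2.6,fy=2.6,interpolation=cv2.INTER_CUBIC))
E
```

```text
15.3 [0.5133 0.3508 0.1687] [3.107 0.432 0.019] [-0.5 -0.2  0.5] 0.0501
side tray 0.86 [ 0.502  0.387 -0.004]
side vial_a 0.62 [0.464 0.378 0.002]
side vial_a 0.59 [0.5   0.042 0.031]
side vial_a 0.56 [0.411 0.24  0.002]
side knob_top 0.45 [0.41  0.241 0.065]
side pot_mouth 0.96 [ 0.391 -0.384  0.112]
side pot_mouth 0.83 [0.51  0.07  0.082]
side pot 0.88 [ 0.387 -0.385 -0.001]
side pot 0.58 [ 0.513  0.069 -0.003]
side pot 0.48 [0.513 0.07  0.08 ]
side knob 41 [0.411  0.2458] [0.017 0.017]
side plate 1048 [0.4105 0.2445] [0.126 0.13 ]
side potrim 80 [0.4801 0.0716] [0.048 0.104]
top tray 0.58 [0.515 0.07  0.084]
top vial_a 0.53 [0.487 0.069 0.034]
top vial_a 0.52 [0.488 0.058 0.023]
top vial_a 0.37 [0.499 0.045 0.029]
top pot_mouth 0.89 [0.513 0.067 0.086]
top pot_mouth 0.7 [0.573 0.408 0.025]
top pot_mouth 0.63 [ 0.387 -0.385  0.117]
top pot 0.81 [ 0.516  0.06  -0.002]
top pot 0.6 [ 0.389 -0.382 -0.002]
top plate 310 [0.3772 0.2523] [0.056 0.102]
top potrim 164 [0.5154 0.0656] [0.104 0.111]
```

View pics/c6.png

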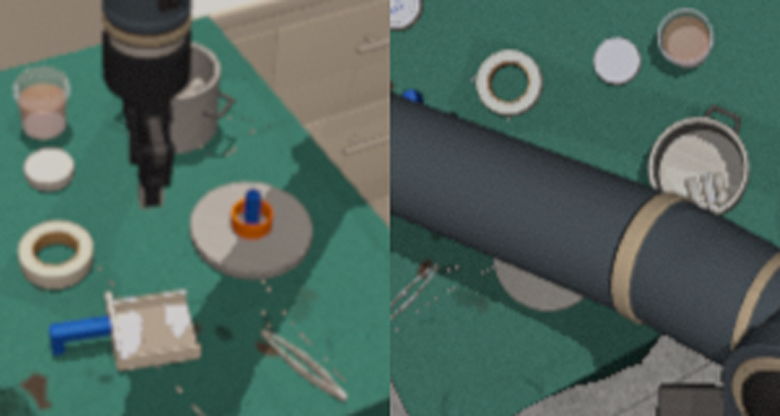

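All three vials are in the pot (right crop, about (705,188)). The tray is empty and flat at (155,330), and the lid is undisturbed at (252,220). Next, the knob.

```bash
python3 - <<'E'
from h import *
plan([((.412,.2415,.11),down(16),None),((.412,.2415,.04),down(16),.025)])
E
```

```text
15.9 [0.5123 0.3486 0.1631] [3.102 0.432 0.007] [ 0.3  0.3 -0.6] 0.0499
0 [-0.0315,0.0188,0.0134,0.14,-0.04,-0.04]
1 [-0.0315,0.0187,0.0133,0.15,-0.05,-0.04]
2 [-0.0314,0.0188,0.0133,0.14,-0.04,-0.03]
3 [-0.0315,0.0188,0.0133,0.14,-0.04,-0.04]
4 [-0,0,0.0233,0,-0,-0]
5 [-0,0,0.0234,0,-0,-0]
6 [-0,0,0.0233,0,-0,-0]
```

Request:
step_arm([
  [[-0.0315, 0.0188, 0.0134, 0.14, 0, 0], [-0.0315, 0.0188, 0.0134, 0.14, 0, 0], [-0.0315, 0.0188, 0.0134, 0.14, 0, 0], [-0.0315, 0.0188, 0.0134, 0.14, 0, 0], [0, 0, 0, 0, 0, 0]],
])

```text
clock: 16.4
position: [0.4075, 0.236, 0.1072]
tcp_rot: [3.104, 0.433, -0.005]
wrist_force: [-0.2, -0.1, 0.2]
opening: 0.0498
```

```bash
python3 - <<'E'
from h import *
plan([((.412,.2415,.04),down(16),.025)])
E
```

```text
16.4 [0.4075 0.236  0.1072] [ 3.104  0.433 -0.005] [-0.2 -0.1  0.2] 0.0498
0 [0.002,-0.0015,0.0224,0.13,0.07,-0.04]
1 [0.0021,-0.0015,0.0224,0.13,0.08,-0.04]
2 [0.002,-0.0014,0.0224,0.13,0.07,-0.04]
```

Request:
step_arm([
  [[0, 0, 0.02, 0, 0, 0], [0, 0, 0, 0, 0, 0], [0, 0, 0, 0, 0, 0]],
])

```text
clock: 16.7
position: [0.4121, 0.2417, 0.0901]
tcp_rot: [-3.111, -0.434, -0.005]
wrist_force: [0.1, 1.3, 0.7]
opening: 0.0503
```

Settled exactly on target. Lower to 0.040 and close.

Request:
step_arm([
  [[0, 0, 0.025, 0, 0, 0], [0, 0, 0.015, 0, 0, 0], [0, 0, 0.01, 0, 0, 0], [0, 0, 0, 0, 0, 0], [0, 0, 0, 0, 0, 0]],
])

```text
clock: 17.2
position: [0.4125, 0.242, 0.0405]
tcp_rot: [-3.111, -0.434, -0.007]
wrist_force: [0.6, 0.4, -0.1]
opening: 0.0501
```

Request:
step_arm([
  [[0, 0, 0, 0, 0, 0], [0, 0, 0, 0, 0, 0], [0, 0, 0, 0, 0, 0], [0, 0, 0, 0, 0, 0], [0, 0, 0, 0, 0, 0]],
], grip=0.0, grip_force=80)

```text
clock: 17.7
position: [0.4124, 0.2415, 0.0406]
tcp_rot: [-3.111, -0.433, -0.007]
wrist_force: [-0.6, -0.4, 5.7]
opening: 0.0155
```

Request:
step_arm([
  [[0, 0, -0.005, 0, 0, 0], [0, 0, -0.01, 0, 0, 0], [0, 0, -0.01, 0, 0, 0], [0, 0, 0, 0, 0, 0]],
])

```text
clock: 18.1
position: [0.4127, 0.2416, 0.0662]
tcp_rot: [-3.111, -0.432, -0.009]
wrist_force: [0.2, -0.0, -2.1]
opening: 0.015
```

Request:
step_arm([
  [[0, 0, -0.015, 0, 0, 0], [0, 0, -0.02, 0, 0, 0], [0, 0, -0.025, 0, 0, 0], [0, 0, -0.025, 0, 0, 0], [0, 0, -0.015, 0, 0, 0]],
])

```text
clock: 18.6
position: [0.4119, 0.2413, 0.1663]
tcp_rot: [-3.111, -0.433, -0.008]
wrist_force: [-1.0, -0.9, -2.3]
opening: 0.0153
```

```bash
python3 - <<'E'
from h import *
plan([((.5135,.0665,.166),down(16),.021)])
E
```

```text
18.6 [0.4119 0.2413 0.1663] [-3.111 -0.433 -0.008] [-1.  -0.9 -2.3] 0.0153
0 [0.005,0.0196,0.0001,0,-0.03,-0.02]
1 [0.005,0.0196,0,0.01,-0.03,-0.01]
2 [0.005,0.0196,0.0001,0,-0.03,-0.02]
3 [0.005,0.0196,0.0001,0,-0.03,-0.01]
4 [0.005,0.0196,0,0.01,-0.03,-0.02]
5 [0.0049,0.0196,0.0001,0,-0.03,-0.01]
6 [0.005,0.0196,0,0,-0.03,-0.02]
7 [0.005,0.0196,0.0001,0.01,-0.03,-0.01]
8 [0.0049,0.0196,0,0,-0.03,-0.02]
9 [0.005,0.0196,0,0,-0.03,-0.01]
```

Request:
step_arm([
  [[0.003, 0.012, 0, 0, 0, 0], [0.006, 0.022, 0, 0, 0, 0], [0.006, 0.024, 0, 0, 0, 0], [0.006, 0.025, 0, 0, 0, 0], [0.006, 0.025, 0, 0, 0, 0]],
])

```text
clock: 19.1
position: [0.467, 0.1418, 0.1634]
tcp_rot: [3.11, 0.432, 0.002]
wrist_force: [0.1, 0.6, -3.0]
opening: 0.0151
```

Request:
step_arm([
  [[0.006, 0.025, 0, 0, 0, 0], [0.006, 0.024, 0, 0, 0, 0], [0.006, 0.022, 0, 0, 0, 0], [0.0045, 0.017, 0, 0, 0, 0], [0, 0, 0, 0, 0, 0]],
])

```text
clock: 19.6
position: [0.5135, 0.0623, 0.1636]
tcp_rot: [3.112, 0.424, 0.002]
wrist_force: [-0.5, -0.3, -2.4]
opening: 0.0148
```

```bash
python3 - <<'E'
from h import *
s=st()
for n in("side","top"):
    im,d=imaging.get_image(n); cv2.imwrite(f"pics/{n}7.png",im)
    if n=="side": s=st()
    C=cloud(n,d)[d>0]
    for nm,lo,hi,rad in[("plate",.133,.148,.08),("rim",.078,.095,.062),("collar",.152,.165,.035)]:
        P=C[(np.hypot(C[:,0]-.513,C[:,1]-.067)<rad)&(C[:,2]>lo)&(C[:,2]<hi)]
        if len(P)<10: print(n,nm,len(P));continue
        print(n,nm,len(P),P[:,2].mean().round(4),((P.min(0)+P.max(0))/2).round(4)[:2],np.ptp(P,axis=0).round(3)[:2])
        if nm=="plate":
            A=np.c_[P[:,:2]-P[:,:2].mean(0),np.ones(len(P))]; print(" slope",np.linalg.lstsq(A,P[:,2],rcond=None)[0].round(3))
    for q in("outer_lid","pot_mouth","knob_top","collar_top"):
        for o in finder.pinpoint(q,n)[:2]: print(n,q,round(o["score"],2),np.round(w(n,o["xyz"]),3))
a=cv2.imread("pics/side7.png")[130:270,230:400]
cv2.imwrite("pics/c7.png",cv2.resize(a,None,fx=4,fy=4,interpolation=cv2.INTER_CUBIC))
E
```

```text
19.6 [0.5135 0.0623 0.1636] [3.112e+00 4.240e-01 2.000e-03] [-0.5 -0.3 -2.4] 0.0148
19.65 [0.5126 0.0644 0.164 ] [-3.112e+00 -4.290e-01 -3.000e-03] [-0.5  0.1 -2.5] 0.0154
side plate 756 0.1372 [0.5124 0.0661] [0.127 0.131]
 slope [-0.003 -0.004  0.137]
side rim 121 0.0821 [0.5113 0.0886] [0.11  0.075]
side collar 60 0.1559 [0.5122 0.0687] [0.042 0.041]
side outer_lid 0.61 [ 0.502  0.388 -0.005]
side pot_mouth 0.74 [ 0.386 -0.382  0.115]
side pot_mouth 0.59 [0.512 0.068 0.08 ]
side collar_top 0.83 [0.509 0.064 0.154]
side collar_top 0.72 [0.648 0.172 0.   ]
top plate 86 0.1404 [0.4673 0.0998] [0.038 0.051]
 slope [-0.05   0.033  0.14 ]
top rim 0
top collar 0
top outer_lid 0.72 [0.614 0.299 0.002]
top pot_mouth 0.77 [ 0.389 -0.385  0.118]
```

View pics/c7.png

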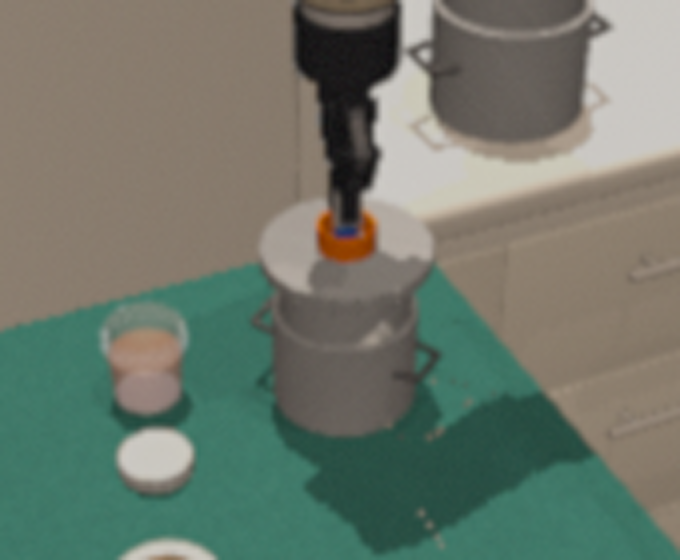

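Lids are nested, level and over the pot (346,250). Let it settle, lower a little, then check the offset.

Request:
step_arm([
  [[0, 0, 0.012, 0, 0, 0], [0, 0, 0.01, 0, 0, 0], [0, 0, 0, 0, 0, 0], [0, 0, 0, 0, 0, 0]],
])

```text
clock: 20.5
position: [0.5124, 0.0659, 0.1425]
tcp_rot: [3.111, 0.433, 0.004]
wrist_force: [0.8, 0.4, -2.7]
opening: 0.015
```

```bash
python3 - <<'E'
from h import *
s=st(); n="side"; im,d=imaging.get_image(n); C=cloud(n,d)[d>0]; C0=cloud(n,np.load("side0.npy")); d0=np.load("side0.npy"); C0=C0[d0>0]
zt=s["position"][2]-.0406+.015
from scipy.optimize import least_squares
def circ(P,r):
    # outline points: hull, fit circle of known radius
    h=cv2.convexHull(P[:,:2].astype(np.float32)*1000)[:,0]/1000
    f=least_squares(lambda c:np.hypot(h[:,0]-c[0],h[:,1]-c[1])-r,P[:,:2].mean(0),loss="soft_l1",f_scale=.001); return f.x.round(4)
P=C[(np.hypot(C[:,0]-.513,C[:,1]-.067)<.08)&(abs(C[:,2]-zt)<.006)]; print("plate",zt,P[:,2].mean(),circ(P,.065),((P.min(0)+P.max(0))/2).round(4))
P=C0[(np.hypot(C0[:,0]-.512,C0[:,1]-.069)<.07)&(abs(C0[:,2]-.084)<.006)]; print("pot0 rim",circ(P,.056),((P.min(0)+P.max(0))/2).round(4))
P=C0[(np.hypot(C0[:,0]-.411,C0[:,1]-.244)<.08)&(abs(C0[:,2]-.015)<.006)]; print("plate0",circ(P,.065))
for D,nm in((C,"now"),(C0,"start")):
    P=D[(np.hypot(D[:,0]-.512,D[:,1]-.069)<.062)&(D[:,2]>.02)&(D[:,2]<.045)&(D[:,1]>.09)]; 
    f=least_squares(lambda c:np.hypot(P[:,0]-c[0],P[:,1]-c[1])-.056,[.512,.069],loss="soft_l1",f_scale=.001); print("pot wall",nm,len(P),f.x.round(4))
E
```

```text
20.5 [0.5124 0.0659 0.1425] [3.111 0.433 0.004] [ 0.8  0.4 -2.7] 0.015
plate 0.11688932351259528 0.11560134172399744 [0.5103 0.0683] [0.5101 0.0699 0.1168]
pot0 rim [0.5117 0.0693] [0.5116 0.0696 0.0834]
plate0 [0.4109 0.2442]
pot wall now 202 [0.5118 0.0667]
pot wall start 202 [0.5119 0.0668]
```

Request:
step_arm([
  [[0.0013, -0.0005, 0.006, 0, 0, 0], [0, 0, 0.006, 0, 0, 0], [0, 0, 0.005, 0, 0, 0], [0, 0, 0.003, 0, 0, 0], [0, 0, 0, 0, 0, 0]],
])

```text
clock: 21.05
position: [0.5136, 0.0666, 0.1225]
tcp_rot: [3.111, 0.433, 0.004]
wrist_force: [-1.0, -0.2, -2.2]
opening: 0.0152
```

Request:
step_arm([
  [[0, 0, 0.002, 0, 0, 0], [0, 0, 0.002, 0, 0, 0], [0, 0, 0.0, 0, 0, 0], [0, 0, 0, 0, 0, 0]],
])

```text
clock: 21.45
position: [0.514, 0.0668, 0.1191]
tcp_rot: [3.111, 0.433, 0.006]
wrist_force: [0.7, -0.0, -2.0]
opening: 0.0153
```

Request:
step_arm([
  [[0, 0, 0.001, 0, 0, 0], [0, 0, 0.001, 0, 0, 0], [0, 0, 0, 0, 0, 0], [0, 0, 0, 0, 0, 0]],
])

```text
clock: 21.85
position: [0.5141, 0.0667, 0.1176]
tcp_rot: [3.111, 0.433, 0.006]
wrist_force: [-2.3, -0.6, 5.0]
opening: 0.0152
```

Contact exactly at the home height. Release and rise.

Request:
step_arm([
  [[0, 0, 0, 0, 0, 0], [0, 0, 0, 0, 0, 0], [0, 0, 0, 0, 0, 0], [0, 0, -0.003, 0, 0, 0], [0, 0, -0.01, 0, 0, 0]],
], grip=0.07)

```text
clock: 22.35
position: [0.5134, 0.0666, 0.1298]
tcp_rot: [3.111, 0.433, 0.003]
wrist_force: [-0.5, 0.2, 0.3]
opening: 0.07
```

Request:
step_arm([
  [[0, 0, -0.02, 0, 0, 0], [0, 0, -0.01, 0, 0, 0], [0, 0, 0, 0, 0, 0], [0, 0, 0, 0, 0, 0]],
])

```text
clock: 22.75
position: [0.5138, 0.0665, 0.1601]
tcp_rot: [3.111, 0.432, 0.006]
wrist_force: [0.6, 0.1, -1.2]
opening: 0.0696
```

```bash
python3 - <<'E'
from h import *
s=st(); n="side"; im,d=imaging.get_image(n); C=cloud(n,d)[d>0]
for nm,z,h,rad in(("plate",.092,.006,.08),("collar",.112,.006,.035),("knob",.137,.006,.02)):
    P=C[(np.hypot(C[:,0]-.512,C[:,1]-.069)<rad)&(abs(C[:,2]-z)<h)]
    if len(P)<4: print(nm,len(P)); continue
    print(nm,len(P),P[:,2].mean().round(4),((P.min(0)+P.max(0))/2).round(4)[:2],np.ptp(P,axis=0)[:2].round(3))
    if nm=="plate":
        A=np.c_[P[:,:2]-P[:,:2].mean(0),np.ones(len(P))]; print(" slope",np.linalg.lstsq(A,P[:,2],rcond=None)[0].round(3))
P=C[(np.hypot(C[:,0]-.512,C[:,1]-.069)<.062)&(C[:,2]>.02)&(C[:,2]<.045)&(C[:,1]>.09)]
from scipy.optimize import least_squares
print("pot",least_squares(lambda c:np.hypot(P[:,0]-c[0],P[:,1]-c[1])-.056,[.512,.069],loss="soft_l1",f_scale=.001).x.round(4))
cv2.imwrite("pics/c8.png",cv2.resize(im[130:260,240:390],None,fx=4.5,fy=4.5,interpolation=cv2.INTER_CUBIC))
E
```

```text
22.75 [0.5138 0.0665 0.1601] [3.111 0.432 0.006] [ 0.6  0.1 -1.2] 0.0696
plate 765 0.0908 [0.5118 0.0686] [0.129 0.133]
 slope [-0.004 -0.006  0.091]
collar 71 0.1102 [0.5117 0.0708] [0.043 0.044]
knob 19 0.1359 [0.513  0.0718] [0.016 0.012]
pot [0.512  0.0667]
```

View pics/c8.png

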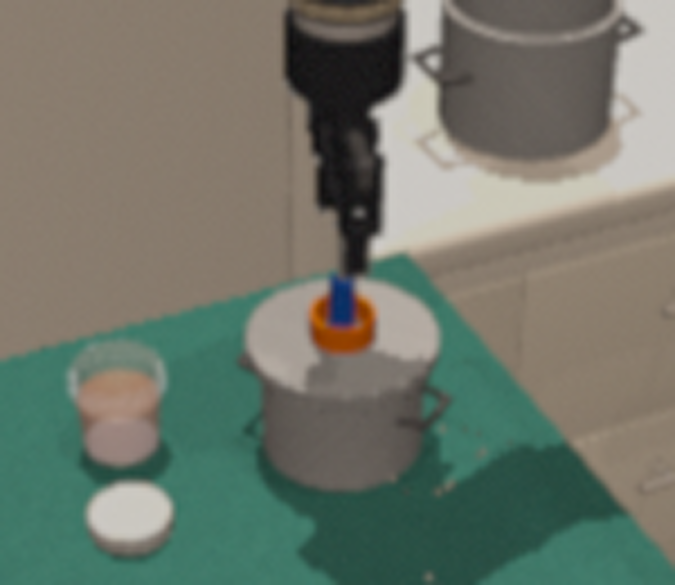

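The double lid is home and level on the pot, with the knob (343,300) and collar (343,325) free. Next, the collar grip.

Request:
step_arm([
  [[0, 0, 0.02, 0, 0, 0], [0, 0, 0.02, 0, 0, 0], [0, 0, 0.015, 0, 0, 0], [0, 0, 0.01, 0, 0, 0], [0, 0, 0.0, 0, 0, 0]],
])

```text
clock: 23.3
position: [0.5131, 0.0666, 0.0936]
tcp_rot: [3.111, 0.434, 0.001]
wrist_force: [-0.1, 0.4, 0.3]
opening: 0.0703
```

```bash
python3 -c "
from h import *
st();print(r.pinch_z)"
```

```text
23.3 [0.5131 0.0666 0.0936] [3.111e+00 4.340e-01 1.000e-03] [-0.1  0.4  0.3] 0.0703
-0.0187
```

Close with moderate force, then lift slowly.

Request:
step_arm([
  [[0, 0, 0, 0, 0, 0], [0, 0, 0, 0, 0, 0], [0, 0, 0, 0, 0, 0], [0, 0, 0, 0, 0, 0], [0, 0, 0, 0, 0, 0]],
], grip=0.0, grip_force=60)

```text
clock: 23.8
position: [0.5147, 0.0672, 0.0962]
tcp_rot: [3.111, 0.433, 0.008]
wrist_force: [-1.3, -0.5, 6.1]
opening: 0.0432
```

Request:
step_arm([
  [[0, 0, -0.001, 0, 0, 0], [0, 0, -0.002, 0, 0, 0], [0, 0, -0.002, 0, 0, 0], [0, 0, -0.003, 0, 0, 0], [0, 0, 0, 0, 0, 0]],
])

```text
clock: 24.3
position: [0.5142, 0.0668, 0.1034]
tcp_rot: [3.111, 0.433, 0.006]
wrist_force: [0.1, -0.1, -0.9]
opening: 0.0432
```

```bash
python3 - <<'E'
from h import *
s=st(); n="side"; im,d=imaging.get_image(n); C=cloud(n,d)[d>0]
P=C[(np.hypot(C[:,0]-.512,C[:,1]-.069)<.08)&(abs(C[:,2]-.097)<.008)]
A=np.c_[P[:,:2]-P[:,:2].mean(0),np.ones(len(P))]; print(" slope",np.linalg.lstsq(A,P[:,2],rcond=None)[0].round(4),((P.min(0)+P.max(0))/2).round(4)[:2])
E
```

```text
24.3 [0.5142 0.0668 0.1034] [3.111 0.433 0.006] [ 0.1 -0.1 -0.9] 0.0432
 slope [ 0.002  -0.0198  0.0974] [0.5118 0.0732]
```

The load is that of the cover alone. Keep lifting straight up.

Request:
step_arm([
  [[0, 0, -0.005, 0, 0, 0], [0, 0, -0.01, 0, 0, 0], [0, 0, -0.01, 0, 0, 0], [0, 0, -0.012, 0, 0, 0], [0, 0, -0.012, 0, 0, 0]],
])

```text
clock: 24.85
position: [0.514, 0.0669, 0.1534]
tcp_rot: [3.111, 0.433, 0.007]
wrist_force: [-0.5, -0.0, -0.7]
opening: 0.0435
```

Request:
step_arm([
  [[0, 0, -0.012, 0, 0, 0], [0, 0, -0.012, 0, 0, 0], [0, 0, -0.01, 0, 0, 0], [0, 0, -0.005, 0, 0, 0], [0, 0, 0, 0, 0, 0]],
])

```text
clock: 25.35
position: [0.5141, 0.0668, 0.1918]
tcp_rot: [3.111, 0.433, 0.007]
wrist_force: [1.2, 0.4, -1.0]
opening: 0.0433
```

Request:
step_arm([
  [[0, 0, 0, 0, 0, 0], [0, 0, 0, 0, 0, 0], [0, 0, 0, 0, 0, 0]],
])

```text
clock: 25.65
position: [0.5134, 0.0666, 0.1906]
tcp_rot: [3.111, 0.433, 0.004]
wrist_force: [-0.0, 0.3, -1.8]
opening: 0.0434
```

```bash
python3 - <<'E'
from h import *
s=st(); n="side"; im,d=imaging.get_image(n); C=cloud(n,d)[d>0]; st()
for nm,z,h,rad in(("plate",.185,.01,.08),("flange",.089,.006,.07),("knob",.13,.012,.02)):
    P=C[(np.hypot(C[:,0]-.512,C[:,1]-.069)<rad)&(abs(C[:,2]-z)<h)]
    if len(P)<4: print(nm,len(P)); continue
    A=np.c_[P[:,:2]-P[:,:2].mean(0),np.ones(len(P))]
    print(nm,len(P),P[:,2].mean().round(4),((P.min(0)+P.max(0))/2).round(4)[:2],np.ptp(P,axis=0).round(3),np.linalg.lstsq(A,P[:,2],rcond=None)[0].round(3)[:2])
for q in("tray","pink_cup","tape","white_lid","inner_lid","outer_lid","pot"):
    for o in finder.pinpoint(q,n)[:1]: print(q,round(o["score"],2),np.round(w(n,o["xyz"]),3))
cv2.imwrite("pics/c9.png",cv2.resize(im[110:350,230:390],None,fx=2.5,fy=2.5,interpolation=cv2.INTER_CUBIC))
E
```

```text
25.65 [0.5134 0.0666 0.1906] [3.111 0.433 0.004] [-0.   0.3 -1.8] 0.0434
25.7 [0.5135 0.0667 0.1907] [3.111 0.433 0.004] [-0.1 -1.2 -0.6] 0.0435
plate 814 0.1846 [0.5114 0.0726] [0.127 0.128 0.02 ] [-0.001 -0.03 ]
flange 618 0.0877 [0.5117 0.0707] [0.111 0.111 0.012] [-0.001 -0.002]
knob 18 0.1236 [0.5129 0.0749] [0.015 0.007 0.01 ] [0.105 0.562]
tray 0.6 [ 0.504  0.386 -0.004]
pink_cup 0.59 [ 0.662  0.092 -0.001]
tape 0.75 [ 0.607  0.298 -0.002]
white_lid 0.65 [ 0.647  0.174 -0.001]
inner_lid 0.91 [0.514 0.069 0.075]
outer_lid 0.78 [0.511 0.069 0.172]
pot 0.93 [ 0.385 -0.385 -0.001]
```

View pics/c9.png

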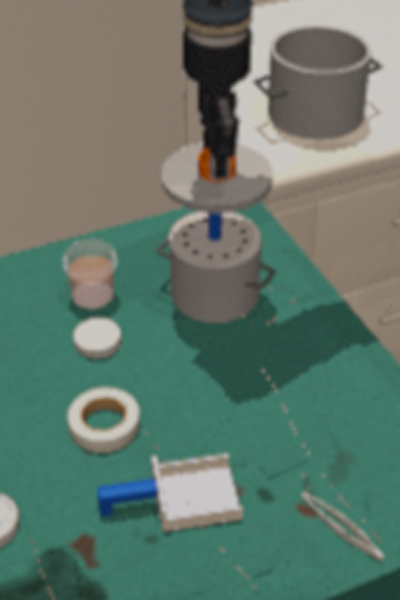

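The cover is held at (217,175), clear of the knob (215,225). The vented lid is seated level on the pot, the tray is empty and flat, and the bystanders are in place. Handing in.

```bash
python3 -c "
from h import *
r.close_job(); st()"
```

```text
the job is handed in; nothing more can be done
the job is handed in; nothing more can be done
```

The job is done and handed in at about 25.7 s of the 64 s allowed. No verdict is reported back.

- **Vials and tray:** I tipped the tray over the pot and the top camera showed all three vials inside. The empty tray is flat on the table and let go, about 10 mm from where it started.
- **Double lid:** I carried it by the knob and lowered it until it touched exactly at the home height (about 5 N), then released it.
- **Cover:** I lifted it off alone by the orange collar.

**Last checks:**
- The cover is held still with its underside about 0.172 m up. The limit is 0.143 m, and the knob top is at 0.139 m.
- The inner lid's flange is level at about 0.088 m in the side camera, where 0.089 m is fully home.
- The pot, cup, tape roll and white screw lid are where they started to within 5 mm, as far as the cameras can tell.

**Disagreements:**
- The two cameras differed by about 4 mm in y, which I settled against where the fingers closed.
- In the last tilting move over the pot the arm rose about 55 mm on its own, apparently at a wrist limit. The tray was empty by the picture taken right after, and nothing was touched.
- The cover hangs tilted by about 0.03 rad.
- The final search for the pot returned only the large look-alike, so its final position rests on the seated lid and the last picture.

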